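# Free the jammed buffer bottle and stand it in its dish

### The arm

A 6-joint arm with a two-finger parallel gripper is mounted at the origin on the work surface. World frame = base frame: x ahead of the robot, y to its left, z up, the work surface at z = 0. Lengths are in m, angles in rad, forces in N, time in s.
With the tool pointing down it reaches from about 0.425 to 0.95 m from the base axis. Payload 3.5 kg.
Tool frame: the origin (TCP) lies at the very end of the fingers, on their centre line; the grasp point (between the pads) lies 19 mm behind it; z points along the fingers, y is the line along which they close (so a half turn about z gives the same grasp; the last joint's range is limited). The gripper opens to 85 mm and grips with 20 to 120 N. Pads are 22 mm wide; open, the fingers measure 114 mm over their backs; the gripper's body (76 mm by 85 mm) begins 54 mm behind the grasp point. The pads swing forward as they close: fully open they stand 13 mm farther back than shut.
Start: joints at [-1.41, 0.286, 1.577, -0, 1.279, -0.15], TCP at [0.206, -0.643, 0.231] pointing down, gripper open.
Joint ranges: [-2.77, 2.77], [-0.9, 2.22], [0.21, 2.48], [-1.53, 4.67], [0.24, 2.81], [-2.84, 2.84]. Speed limits (rad/s): [2.79, 2.79, 3.14, 3.14, 3.14, 3.14].

### API

Orientations are given as a unit quaternion [x, y, z, w].
In Python, from plant import get_state, read_camera, sign_off, recognise gives the robot as it stands.
- The arm moves only by the tool arm_command, never from a script. Its argument "steps" is a list of rows, each an object with "translation": the shift along the tool's x, y, z scaled (see below), a list of three; "twist": the turn, a rotation vector about the tool's x, y, z scaled (see below), a list of three; "fingers": the opening, from -1 (shut) to 1 (fully open). In form: [{"translation": [x, y, z], "twist": [rx, ry, rz], "fingers": fingers}, ...]. A call has 1 to 5 rows; each row is the pose to reach, as a shift and turn from the pose commanded when the call began, along the tool's axes at that moment; what a row does not reach only later rows make up. The controller multiplies each number of a shift by 75 cm and each number of a turn by 60 degrees. A row lasts 1/8 s, in which the tool goes at most 62.5 mm and 10.7 degrees, less where a joint would pass 70% of its speed; a pose out of reach is approached as far as the arm can. A call with a number of a shift or a turn outside -1 to 1 is refused whole. A call with a gripper value outside its range is refused whole. The fingers move at their own pace and stop on an object; "grip_force" is the grip in N (left out, the last holds). Time passes only in rows, so rows that repeat a pose let the fingers close. It gives the time, the measured TCP pose, the force, the opening and the grip force at its end, in the units of the state.
- get_state(): the state, without advancing time (a new reading comes with each control period).
- read_camera(name): name is "side" or "top" or "wrist"; returns a dict with "pixels" (480x640x3 uint8, red, green, blue), "K" (3x3 intrinsics, pixels), "R" (3x3) and "t" (3): a world point X has camera coordinates R X + t; the wrist camera has in their place "T_tool_cam" (4x4, takes a point from camera to tool coordinates, whose origin is the TCP and whose axes are the flange's). Camera axes: x right, y down, z forward; pixel columns grow to the right and rows downward; lengths in m; the calibration is good to about 2 mm. A picture is of the moment at which its call begins: read the wrist's pose just before it. There is no depth.
- sign_off(): hands the job in; it is judged then, once.
Trained networks look in a picture, given as the dict that the camera call returned (one of the last four; its "shot" number tells which), for a name from the list of things; names that differ only in an ending like _2 or _b are one class to them, and where a whole thing is asked for, a point or a joint stands for the part that bears it (a point fixed in the world has none). Each returns a list of dicts, best first, with "conf" (0 to 1); they miss things now and then, are a little off and sometimes report something else, mostly with a low value. They report only what shows in the picture. A call takes as long as a camera call. They do not tell look-alikes from the thing itself.
- recognise(picture, query): "point" ([row, column] in pixels, amid what is visible of it).
The state is a dict: "time": time; "qpos": joint angles; "dq": joint speeds; "joint_efforts": joint torques, N m; "eef_pos": TCP position; "tcp_rot": TCP orientation; "contact_force": force on the tool from outside, world axes, zero at the start; "wrist_torque": the same for the moment, N m; "opening": opening from 0.0 (shut) to 1.0 (fully open); "finger_force": force on a finger pad.
Only numpy, scipy, OpenCV 4.12 (cv2) and the standard library are available. Lean on these libraries where they do the work, as an engineer would, in place of code of your own. Each camera call takes 0.05 s, during which the arm holds its last target. There are 200 camera calls.

### The job

The buffer bottle in the bin has got jammed slantwise in the corner compartment, its lower part caught under the small brace plate there. Free it (it comes out most easily along its own length), then stand it upright in the empty round steel dish and let go, setting it down rather than dropping it. Leave the other bottle standing where it is, in its own dish.

Things in the scene. Friction and masses are not known exactly. Their poses are not given: they have to be found in the camera images.
- bottle: White, grey cap, 145 mm tall: body 44 mm wide to 90 mm from the foot, 28 mm neck, cap 35 mm wide at 106 to 145 mm; 0.11 to 0.23 kg. Origin: foot centre; z runs foot to cap. It leans 35 deg over the bin's corner, foot on the bin floor, cap above the rim. Lifted straight up it binds on the brace and twists in the grip; along its axis it slides free, foot above the rim after 90 mm.
- bin: Grey bin fixed to the table, 165 (x) x 235 (y) x 69 mm high, walls 5, floor 4 mm; origin: centre of underside. Partitions as high. The bottle is in the 72 mm square compartment at its -x, -y corner (inside corner at x -77.5, y -112.5) and leans to that corner; a 4 mm brace plate at rim height fills the compartment's inner corner, 34 mm along the diagonal. Low stock beside it.
- dish: The empty round dish of plain steel where the bottle is to stand, fixed to the table: 100 mm in diameter at the rim, 9 mm high, flat inner floor 88 mm across and 4 mm above the table. Origin: centre of the underside, z up. An alike dish nearby holds the other bottle.
- spare: The other bottle, a bystander of the same make and size (145 mm tall, 44 mm wide), standing upright in the second dish. Origin: centre of its foot; z runs from foot to cap.
Mind the look-alikes: they are no part of the job. Leave any blue look-alike of the dish alone.

How it is judged:
On the way:
1. the bottle is drawn out of the bin in the gripper, its foot clear above the rim (height (world z) of bottle above 0.085 m and contact force between the fingers and bottle above 0.5 N), for 0.1 s.
At the end, for the whole second after the job is handed in: The bottle stands at rest on its foot on the floor of the empty dish, within 10 degrees of upright, its foot centre within 25 mm of the dish's centre and less than 10 mm above the dish's underside, released; the other bottle is not in this dish (horizontal distance between bottle and dish below 0.025 m and z of bottle in the frame of dish between 0 and 0.01 m and angle between bottle's own z axis and vertical below 0.17 rad and linear speed of bottle below 0.02 m/s and horizontal distance between spare and dish above 0.06 m); the robot touches nothing.
It fails at once if the other bottle is knocked over or shifted by more than 30 mm (distance of spare from where it was at the start of the episode above 0.03 m or angle between spare's own z axis and vertical above 0.35 rad).
It fails at once if the jammed bottle is dropped (moves faster than 0.6 m/s out of the fingers, a fall of about 20 mm) (linear speed of bottle above 0.6 m/s and contact force between the fingers and bottle below 0.1 N).
It also fails if it takes over 40 s, if anything falls off the work surface, if the arm or the gripper's body presses on something with over 40 N, if the wrist force passes 120 N, or if a joint passes its speed limit or range.

## Working session

There is one attempt and no reset: what is moved stays moved. The work goes in short steps, Python scripts to look and compute and a tool call to move; the robot and the scene stay as the last step left them, time stands still between calls to the robot, and variables do not carry over. Pictures are saved under pics/ and viewed, at most 13 in all, crops included, and the job is handed in when it is done.

Besides the shell and the picture viewer there is one more tool, called after "Emit:" as a command line: name --argument value ..., lists and objects as JSON in quotes. arm_command: Moves the arm, as the interface text tells. Shifts and turns lie within -1 to 1; 1 stands for 75 cm of shift or 60 degrees of turn. Its arguments: {"type":"object","properties":{"steps":{"type":"array"},"grip_force":{"type":"number"}},"required":["steps"]}

```bash
mkdir -p pics; ls; python3 - <<'E'
from plant import *
import cv2
s=get_state();print({k:s[k] for k in('time','eef_pos','tcp_rot','opening')})
for n in('top','side'):
    p=read_camera(n);cv2.imwrite(f'pics/{n}0.png',p['pixels'][:,:,::-1])
    print(n,p['K'],p['R'],p['t'])
    for q in('bottle','bin','dish','spare'):
        print(q,[(r['point'],round(r['conf'],2)) for r in recognise(p,q)])
E
```

```text
pics
{'time': 0.0, 'eef_pos': array([ 0.20635431, -0.64200263,  0.22992051]), 'tcp_rot': array([ 9.87952560e-01,  1.54752510e-01,  3.27775294e-06, -1.18278713e-03]), 'opening': 1.0025299857173737}
top [[486.02371458   0.         320.89284091]
 [  0.         486.02371458 244.00875799]
 [  0.           0.           1.        ]] [[-0.019694   -0.99973873 -0.0116022 ]
 [-0.9944084   0.02079055 -0.10353591]
 [ 0.10375008  0.00949829 -0.99455804]] [0.05707936 0.52651419 0.75021559]
bottle [([182.4, 215.5], 0.7)]
bin [([220.7, 148.6], 0.56)]
dish [([337.8, 305.2], 0.86), ([287.3, 401.3], 0.81)]
spare [([162.2, 484.0], 0.73)]
side [[547.32810787   0.         317.4323204 ]
 [  0.         547.32810787 236.33928681]
 [  0.           0.           1.        ]] [[-0.98241458 -0.18660828 -0.00623985]
 [-0.13653258  0.74078014 -0.65772611]
 [ 0.12735949 -0.64530778 -0.75323132]] [0.49195868 0.0878093  0.90913322]
bottle [([299.0, 214.0], 0.91)]
bin [([398.8, 226.3], 0.87)]
dish [([217.0, 350.8], 0.84), ([286.8, 382.2], 0.73)]
spare [([131.4, 265.1], 0.74)]
```

View pics/top0.png

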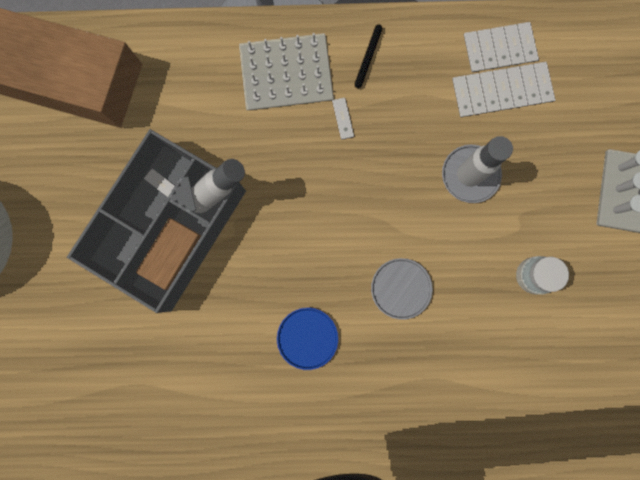

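View pics/side0.png

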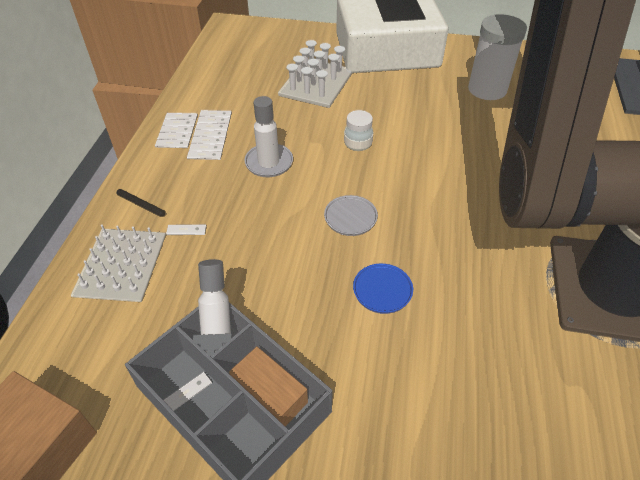

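The top view shows the jammed bottle leaning right over the bin's corner near (243,190), with its cap at (231,173). The steel dish is at (403,289), the blue look-alike at (308,338) and the spare at (473,174). In the side view the bottle's cap is at (211,275) and the steel dish at (351,215).

```bash
cat > h.py <<'E'
import numpy as np
from scipy.spatial.transform import Rotation as Ro
K={'top':np.array([[486.02371458,0,320.89284091],[0,486.02371458,244.00875799],[0,0,1]]),'side':np.array([[547.32810787,0,317.4323204],[0,547.32810787,236.33928681],[0,0,1]])}
R={'top':np.array([[-0.019694,-0.99973873,-0.0116022],[-0.9944084,0.02079055,-0.10353591],[0.10375008,0.00949829,-0.99455804]]),'side':np.array([[-0.98241458,-0.18660828,-0.00623985],[-0.13653258,0.74078014,-0.65772611],[0.12735949,-0.64530778,-0.75323132]])}
T={'top':np.array([0.05707936,0.52651419,0.75021559]),'side':np.array([0.49195868,0.0878093,0.90913322])}
def ray(c,u,v):
    d=R[c].T@np.linalg.solve(K[c],[u,v,1]);return -R[c].T@T[c],d
def onz(c,u,v,z):
    o,d=ray(c,u,v);return o+d*(z-o[2])/d[2]
def tri(a,b):
    (o1,d1),(o2,d2)=ray('top',*a),ray('side',*b)
    s=np.linalg.lstsq(np.c_[d1,-d2],o2-o1,rcond=None)[0]
    p,q=o1+s[0]*d1,o2+s[1]*d2;return (p+q)/2,np.linalg.norm(p-q)
def proj(c,X):
    p=K[c]@(R[c]@np.asarray(X)+T[c]);return p[:2]/p[2]
E
python3 - <<'E'
from h import *
import cv2
np.set_printoptions(precision=4,suppress=True)
for p in((152,131),(245,190),(160,312),(69,256)):print('rim',p,onz('top',*p,.069))
for p in((128,368),(210,302),(331,392)):print('rimS',p,onz('side',*p,.069))
print('dish',onz('top',403,288.5,.009),onz('side',351,215,.009))
print('spare',onz('top',473,174,.009),onz('side',269,159,.009))
a=cv2.imread('pics/top0.png')[120:260,130:290];b=cv2.imread('pics/side0.png')[240:380,130:290]
cv2.imwrite('pics/c.png',np.hstack([cv2.resize(x,None,fx=2.5*1,fy=2.5,interpolation=cv2.INTER_CUBIC) for x in(a,b)]))
E
```

```text
rim (152, 131) [0.7059 0.3058 0.069 ]
rim (245, 190) [0.6091 0.1609 0.069 ]
rim (160, 312) [0.4258 0.2891 0.069 ]
rim (69, 256) [0.5129 0.4292 0.069 ]
rimS (128, 368) [0.7029 0.3139 0.069 ]
rimS (210, 302) [0.6269 0.1901 0.069 ]
rimS (331, 392) [0.4257 0.2974 0.069 ]
dish [ 0.4543 -0.085   0.009 ] [ 0.4528 -0.0803  0.009 ]
spare [ 0.6409 -0.2079  0.009 ] [ 0.6403 -0.2055  0.009 ]
```

View pics/c.png

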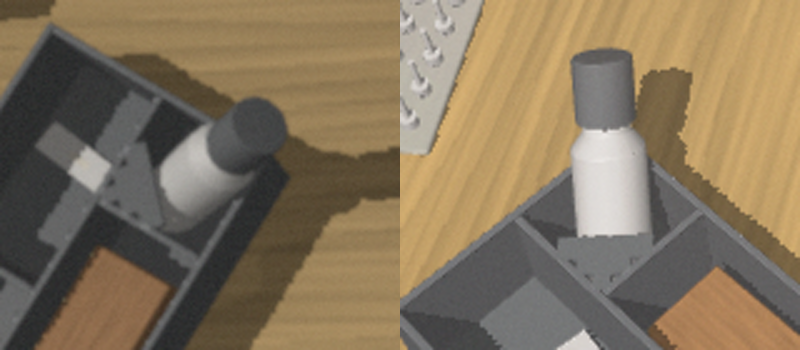

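```bash
cat >> h.py <<'E'
E
python3 - <<'E'
from h import *
from scipy.optimize import least_squares
np.set_printoptions(precision=4,suppress=True)
L=np.array([[.0825,-.1175],[-.0825,-.1175],[-.0825,.1175],[.0825,.1175]])
px=[('top',152,131,0),('top',245.6,190.8,1),('top',160,312,2),('top',69,256,3),('side',128,367,0),('side',331,391,2)]
def rim(p,i):
    c,s=np.cos(p[2]),np.sin(p[2]);return np.r_[p[0]+c*L[i,0]-s*L[i,1],p[1]+s*L[i,0]+c*L[i,1],.069]
f=least_squares(lambda p:np.concatenate([proj(c,rim(p,i))-(u,v) for c,u,v,i in px]),[.56,.3,.95])
print('bin',f.x,'res',f.fun)
th=f.x[2];print('corner',rim(f.x,1))
cap,e=tri((234.8,170.8),(210.8,262.8));print('cap',cap,e)
c,s=np.cos(th),np.sin(th);d=np.array([-c+s,-s-c])/np.sqrt(2)
ax=np.r_[d*np.sin(np.radians(35)),np.cos(np.radians(35))];print('lean',d,'axis',ax)
foot=cap-.145*ax;print('foot',foot,'exp z .0166')
fb=(foot-np.r_[f.x[:2],0])[:2];print('foot in bin',c*fb[0]+s*fb[1],-s*fb[0]+c*fb[1])
import cv2
im={n:cv2.imread(f'pics/{n}0.png') for n in('top','side')}
b=np.cross(ax,[0,0,1]);b/=np.linalg.norm(b);g=np.cross(b,ax)
out=[]
for n,(r0,c0) in(('top',(120,130)),('side',(240,130))):
    I=cv2.resize(im[n][r0:r0+140,c0:c0+160],None,fx=2.5,fy=2.5)
    for h,r,col in((0,.022,(0,0,255)),(.09,.022,(0,0,255)),(.106,.0175,(0,255,0)),(.145,.0175,(0,255,0))):
        P=np.array([proj(n,foot+h*ax+r*(np.cos(t)*b+np.sin(t)*g)) for t in np.linspace(0,6.283,40)])
        cv2.polylines(I,[((P-(c0,r0))*2.5).astype(int)],True,col,1)
    for i in range(4):cv2.circle(I,tuple(((proj(n,rim(f.x,i))-(c0,r0))*2.5).astype(int)),3,(255,0,0),1)
    out.append(I)
cv2.imwrite('pics/o.png',np.hstack(out))
E
```

```text
bin [0.5645 0.2989 0.9961] res [ 0.9983 -1.3117 -3.7933 -6.5996 -2.95    3.3282 -1.8541  1.51   -0.5868
 -5.9295  4.013  -1.1214]
corner [0.6182 0.1657 0.069 ]
cap [0.6234 0.1648 0.132 ] 0.0008904230052207506
lean [ 0.2091 -0.9779] axis [ 0.1199 -0.5609  0.8192]
foot [0.606  0.2461 0.0132] exp z .0166
foot in bin -0.021698985605012332 -0.0635675960436858
```

View pics/o.png

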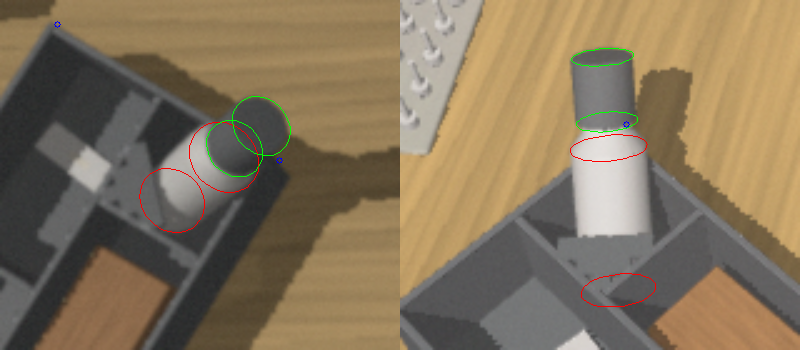

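```bash
python3 - <<'E'
from h import *
from scipy.optimize import least_squares
np.set_printoptions(precision=4,suppress=True)
print('B bottom',onz('top',245.6,190.8,0),'C bottom',onz('top',160,312,0))
L=np.array([[.0825,-.1175],[-.0825,-.1175],[-.0825,.1175],[.0825,.1175]])
px=[('top',151.2,130,0,.069),('top',245.6,190.8,1,0),('top',160,312,2,0),('top',69,256,3,.069),('side',128,367,0,.069),('side',331,391,2,.069),('side',221.6,298,1,.069)]
def rim(p,i,z):
    c,s=np.cos(p[2]),np.sin(p[2]);return np.r_[p[0]+c*L[i,0]-s*L[i,1],p[1]+s*L[i,0]+c*L[i,1],z]
f=least_squares(lambda p:np.concatenate([proj(c,rim(p,i,z))-(u,v) for c,u,v,i,z in px]),[.56,.3,.95],loss='soft_l1')
p=f.x
print(p,f.fun.round(1))
import cv2
im={n:cv2.imread(f'pics/{n}0.png') for n in('top','side')}
out=[]
for n,(r0,c0) in(('top',(110,50)),('side',(260,120))):
    I=cv2.resize(im[n][r0:r0+220,c0:c0+220],(400,400))
    for z in(0,.069):
        P=np.array([proj(n,rim(p,i,z)) for i in range(4)])
        cv2.polylines(I,[((P-(c0,r0))*400/220).astype(int)],True,(0,0,255) if z else (255,0,0),1)
    out.append(I)
cv2.imwrite('pics/o2.png',np.hstack(out))
E
```

```text
B bottom [0.6229 0.1713 0.    ] C bottom [0.4239 0.3127 0.    ]
[0.566  0.3035 0.9941] [-0.9 -1.2  0.7  2.   8.7  0.7 -4.9  0.4 -2.9 -3.3  2.3  2.1 -2.8 -6. ]
```

View pics/o2.png

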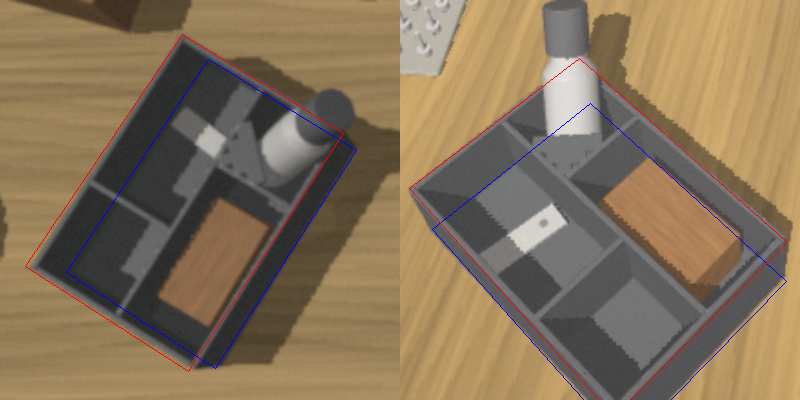

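The rim fits apart from my mis-picked corner, and the lean runs along the bin's diagonal, as the foot and cap heights agree. Now I'll plan the moves.

```bash
cat >> h.py <<'E'
foot=np.array([.606,.2461,.0155]); lean=np.array([.21,-.978,0]);lean/=np.linalg.norm(lean)
ax=lean*np.sin(np.radians(35))+[0,0,np.cos(np.radians(35))]
def rotG():
    z=-ax;y=np.array([-lean[1],lean[0],0]);return np.c_[np.cross(y,z),y,z]
def rel(p0,R0,p1,R1):
    t=R0.T@(p1-p0)/.75;w=np.degrees(Ro.from_matrix(R0.T@R1).as_rotvec())/60
    return t.round(4),w.round(4)
E
python3 - <<'E'
from h import *
from plant import get_state
s=get_state();p=s['eef_pos'];R0=Ro.from_quat(s['tcp_rot']).as_matrix()
RG=rotG();print(RG)
R1=Ro.from_euler('z',45,degrees=True).as_matrix()@R0
p1=np.array([.45,-.38,.33]);print(rel(p,R0,p1,R1))
R2=Ro.from_euler('z',84,degrees=True).as_matrix()@R0
p2=np.array([.64,.05,.33]);p2=np.array([.58,-.12,.33]);print(rel(p1,R1,p2,R2))
p3=foot+.185*ax;print(p3,rel(p2,R2,p3,RG))
E
```

```text
[[-0.17197172  0.97771455 -0.1204159 ]
 [ 0.80089687  0.20993871  0.56079403]
 [ 0.57357644  0.         -0.81915204]]
(array([ 0.4163, -0.2341, -0.1316]), array([-0.0e+00, -1.0e-04, -7.5e-01]))
(array([ 0.3876, -0.0043, -0.    ]), array([-0.  , -0.  , -0.65]))
[0.62827694 0.14235311 0.16704313] (array([0.3292, 0.1346, 0.2173]), array([ 0.0015,  0.5833, -0.0051]))
```

Emit:
arm_command --steps '[{"translation": [0.0833, -0.0468, -0.0263], "twist": [0, 0, -0.15], "fingers": 1}, {"translation": [0.1665, -0.0936, -0.0526], "twist": [0, 0, -0.3], "fingers": 1}, {"translation": [0.25, -0.14, -0.079], "twist": [0, 0, -0.45], "fingers": 1}, {"translation": [0.333, -0.187, -0.105], "twist": [0, 0, -0.6], "fingers": 1}, {"translation": [0.416, -0.234, -0.132], "twist": [0, 0, -0.75], "fingers": 1}]' --grip_force 60

```text
time: 1.12
eef_pos: [0.4124, -0.4202, 0.3153]
tcp_rot: [0.852, 0.523, 0.0, 0.0]
contact_force: [0.5, -0.7, -0.2]
opening: 1.002
finger_force: 0.0
```

Emit:
arm_command --steps '[{"translation": [0.0775, 0, 0], "twist": [0, 0, -0.13], "fingers": 1}, {"translation": [0.155, 0, 0], "twist": [0, 0, -0.26], "fingers": 1}, {"translation": [0.2325, 0, 0], "twist": [0, 0, -0.39], "fingers": 1}, {"translation": [0.31, -0.003, 0], "twist": [0, 0, -0.52], "fingers": 1}, {"translation": [0.388, -0.004, 0], "twist": [0, 0, -0.65], "fingers": 1}]'

```text
time: 1.75
eef_pos: [0.5422, -0.1598, 0.3149]
tcp_rot: [0.629, 0.777, 0.0, 0.0]
contact_force: [0.3, 0.1, -0.2]
opening: 1.005
finger_force: 0.0
```

```bash
python3 - <<'E'
from h import *
from plant import get_state
s=get_state();p=s['eef_pos'];R0=Ro.from_quat(s['tcp_rot']).as_matrix();print(s['time'],p,s['qpos'])
p3=foot+.215*ax;print(p3,rel(p,R0,p3,rotG()))
E
```

```text
1.75 [ 0.54221376 -0.15981774  0.31485042] [-4.66087620e-01 -9.91433462e-03  1.75422144e+00 -1.03278916e-05
  1.39630885e+00 -6.76497866e-01]
[0.63188942 0.12552928 0.19161769] (array([0.3472, 0.1963, 0.1642]), array([ 0.001 ,  0.5839, -0.0008]))
```

Emit:
arm_command --steps '[{"translation": [0.055, 0.033, 0.02], "twist": [0, 0.117, 0], "fingers": 1}, {"translation": [0.11, 0.066, 0.035], "twist": [0, 0.234, 0], "fingers": 1}, {"translation": [0.17, 0.1, 0.05], "twist": [0, 0.35, 0], "fingers": 1}, {"translation": [0.225, 0.13, 0.06], "twist": [0, 0.467, 0], "fingers": 1}, {"translation": [0.26, 0.15, 0.07], "twist": [0, 0.583, 0], "fingers": 1}]'

```text
time: 2.38
eef_pos: [0.6123, 0.0543, 0.2622]
tcp_rot: [0.6, 0.74, 0.191, -0.234]
contact_force: [0.2, 0.3, -0.2]
opening: 0.997
finger_force: 0.0
```

Emit:
arm_command --steps '[{"translation": [0, 0, 0], "twist": [0, 0, 0], "fingers": 1}, {"translation": [0, 0, 0], "twist": [0, 0, 0], "fingers": 1}]'

```text
time: 2.62
eef_pos: [0.6119, 0.0517, 0.2625]
tcp_rot: [0.602, 0.74, 0.189, -0.232]
contact_force: [-0.6, -0.3, -0.6]
opening: 0.999
finger_force: 0.0
```

```bash
python3 - <<'E'
from h import *
from plant import *
import cv2
s=get_state();p=s['eef_pos'];R0=Ro.from_quat(s['tcp_rot']).as_matrix();print(s['time'],p,s['qpos'])
for h in(.22,.185,.106):print(rel(p,R0,foot+h*ax,rotG()))
im=read_camera('wrist');I=im['pixels'][:,:,::-1].copy()
M=im['T_tool_cam'];Rc=R0@M[:3,:3];tc=R0@M[:3,3]+p
b=rotG()[:,1];g=np.cross(b,ax)
for h,r,c in((.09,.022,(0,0,255)),(.106,.0175,(0,255,0)),(.145,.0175,(0,255,0))):
    P=[]
    for t in np.linspace(0,6.283,40):
        q=im['K']@(Rc.T@(foot+h*ax+r*(np.cos(t)*b+np.sin(t)*g)-tc));P.append(q[:2]/q[2])
    cv2.polylines(I,[np.array(P).astype(int)],True,c,1)
cv2.imwrite('pics/w1.png',I)
E
```

```text
2.625 [0.61193553 0.05166976 0.26246411] [-0.29280163  0.2363382   1.66252595  0.52614471  1.56492886 -0.58959521]
(array([0.0206, 0.0462, 0.1229]), array([ 0.0034,  0.0023, -0.004 ]))
(array([0.0207, 0.046 , 0.1695]), array([ 0.0034,  0.0023, -0.004 ]))
(array([0.021 , 0.0456, 0.2749]), array([ 0.0034,  0.0023, -0.004 ]))
```

View pics/w1.png

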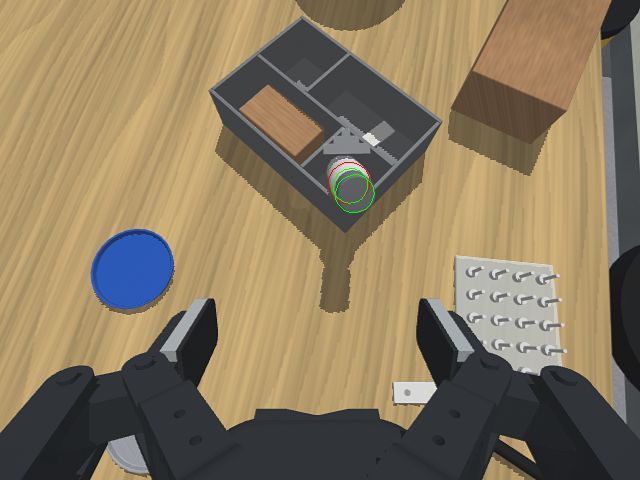

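The wrist view shows the cap at about (351,187), roughly 4 px left of the model. I'll move closer and check again.

Emit:
arm_command --steps '[{"translation": [0.01, 0.021, 0.04], "twist": [0, 0, 0], "fingers": 1}, {"translation": [0.02, 0.042, 0.08], "twist": [0, 0, 0], "fingers": 1}, {"translation": [0.0206, 0.0425, 0.123], "twist": [0.003, 0.002, -0.004], "fingers": 1}, {"translation": [0.0206, 0.0425, 0.123], "twist": [0.003, 0.002, -0.004], "fingers": 1}]'

```text
time: 3.18
eef_pos: [0.6282, 0.1234, 0.1939]
tcp_rot: [0.599, 0.742, 0.188, -0.236]
contact_force: [-0.4, 0.1, -0.2]
opening: 1.002
finger_force: 0.0
```

```bash
cat > w.py <<'E'
from h import *
from plant import *
import cv2,sys
s=get_state();p=s['eef_pos'];R0=Ro.from_quat(s['tcp_rot']).as_matrix();print(s['time'],p)
for h in(.185,.106):print(rel(p,R0,foot+h*ax,rotG()))
im=read_camera('wrist');I=im['pixels'][:,:,::-1].copy()
M=im['T_tool_cam'];Rc=R0@M[:3,:3];tc=R0@M[:3,3]+p
b=rotG()[:,1];g=np.cross(b,ax)
for h,r,c in((.09,.022,(0,0,255)),(.106,.0175,(0,255,0)),(.145,.0175,(0,255,0))):
    P=[]
    for t in np.linspace(0,6.283,40):
        q=im['K']@(Rc.T@(foot+h*ax+r*(np.cos(t)*b+np.sin(t)*g)-tc));P.append(q[:2]/q[2])
    cv2.polylines(I,[np.array(P).astype(int)],True,c,1)
cv2.imwrite(sys.argv[1],I);print(im['K'][0,0],M.round(3))
E
python3 w.py pics/w2.png
```

```text
3.175 [0.62821213 0.12343604 0.19392226]
(array([-0.0005,  0.0055,  0.0435]), array([-0.0033, -0.0019, -0.001 ]))
(array([-0.0007,  0.0059,  0.1488]), array([-0.0033, -0.0019, -0.001 ]))
346.9547598219883 [[-0.002 -0.951 -0.31   0.079]
 [ 1.    -0.002 -0.001 -0.   ]
 [ 0.    -0.31   0.951 -0.143]
 [ 0.     0.     0.     1.   ]]
```

View pics/w2.png

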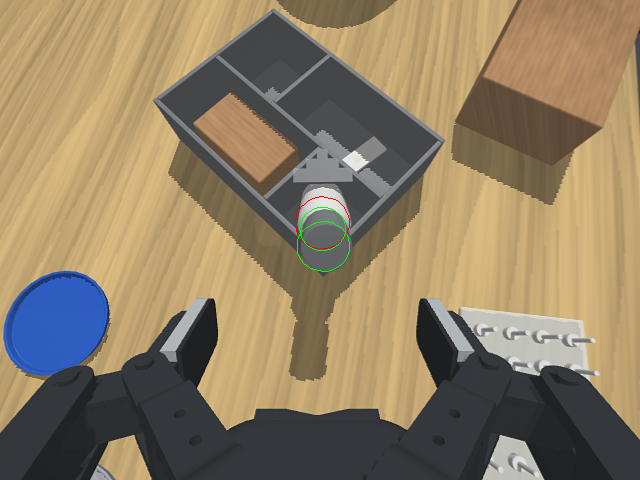

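```bash
python3 -c "
import cv2
I=cv2.imread('pics/w2.png')[160:310,230:420];cv2.imwrite('pics/w2c.png',cv2.resize(I,None,fx=4,fy=4,interpolation=cv2.INTER_CUBIC))"
```

```text
(no output)
```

View pics/w2c.png

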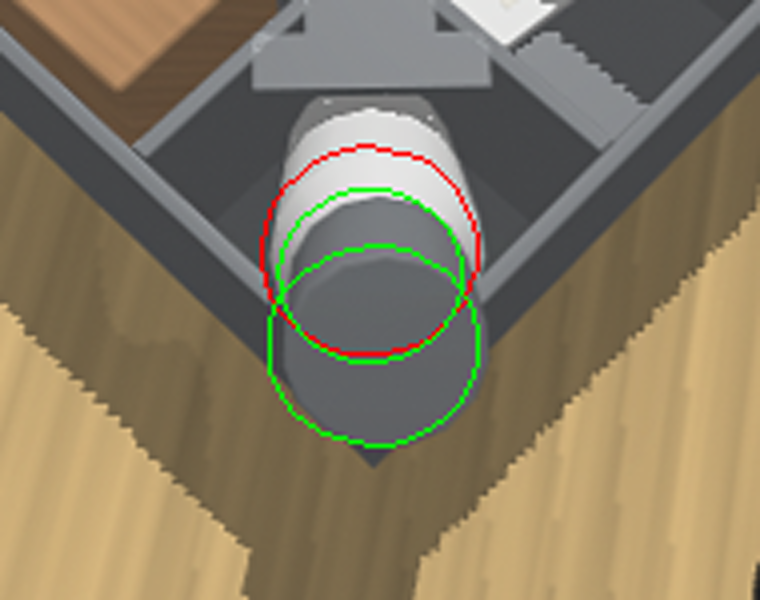

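The cap sits about 2 mm to +y of the model, so I'll correct for that and advance along the axis, then close.

Emit:
arm_command --steps '[{"translation": [-0.002, 0.008, 0.03], "twist": [-0.003, 0, 0], "fingers": 1}, {"translation": [-0.002, 0.008, 0.07], "twist": [-0.003, 0, 0], "fingers": 1}, {"translation": [-0.002, 0.008, 0.11], "twist": [-0.003, 0, 0], "fingers": 1}, {"translation": [-0.002, 0.008, 0.154], "twist": [-0.003, 0, 0], "fingers": 1}, {"translation": [-0.002, 0.008, 0.154], "twist": [-0.003, 0, 0], "fingers": 1}]'

```text
time: 3.85
eef_pos: [0.6211, 0.1877, 0.0995]
tcp_rot: [0.6, 0.741, 0.19, -0.234]
contact_force: [-0.8, -0.4, 0.5]
opening: 1.0
finger_force: 0.0
```

Emit:
arm_command --steps '[{"translation": [0, 0, 0], "twist": [0, 0, 0], "fingers": 0.3}, {"translation": [0, 0, 0], "twist": [0, 0, 0], "fingers": 0}, {"translation": [0, 0, 0], "twist": [0, 0, 0], "fingers": -1}, {"translation": [0, 0, 0], "twist": [0, 0, 0], "fingers": -1}, {"translation": [0, 0, 0], "twist": [0, 0, 0], "fingers": -1}]' --grip_force 60

```text
time: 4.47
eef_pos: [0.6224, 0.1876, 0.1014]
tcp_rot: [0.599, 0.741, 0.191, -0.233]
contact_force: [-1.1, -3.4, 6.2]
opening: 0.396
finger_force: 59.8
```

```bash
python3 w.py pics/w3.png; python3 - <<'E'
from plant import *
import cv2
s=get_state();print(s['opening'],s['finger_force'],s['contact_force'])
cv2.imwrite('pics/s3.png',cv2.resize(read_camera('side')['pixels'][150:390,80:400,::-1],None,fx=2,fy=2))
E
```

```text
4.475 [0.6223965  0.18763361 0.10135522]
(array([ 0.0007, -0.0046, -0.1066]), array([ 0.0037, -0.0019,  0.0008]))
(array([ 0.0005, -0.005 , -0.0012]), array([ 0.0037, -0.0019,  0.0008]))
346.9547598219883 [[-0.002 -0.951 -0.31   0.079]
 [ 1.    -0.002 -0.001 -0.   ]
 [ 0.    -0.31   0.951 -0.143]
 [ 0.     0.     0.     1.   ]]
0.3929736011285004 59.839797744316456 [-1.97128454 -2.45766149  5.5708738 ]
```

View pics/s3.png

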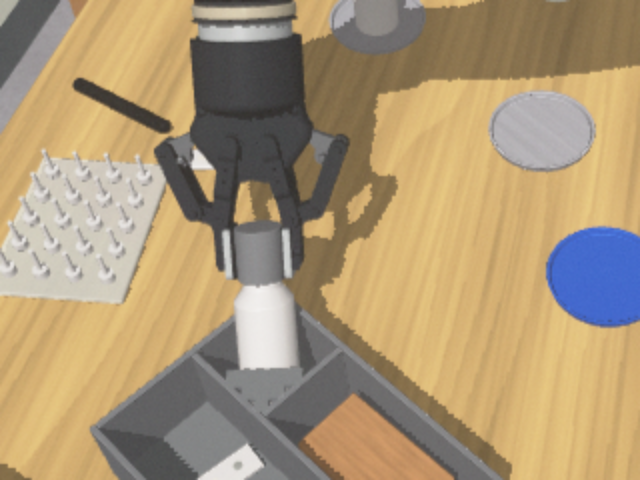

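The side view shows the cap held squarely between the pads, and the opening matches 35 mm. I'll draw it out along its axis.

Emit:
arm_command --steps '[{"translation": [0, 0, -0.03], "twist": [0, 0, 0], "fingers": -1}, {"translation": [0, 0, -0.06], "twist": [0, 0, 0], "fingers": -1}, {"translation": [0, 0, -0.09], "twist": [0, 0, 0], "fingers": -1}, {"translation": [0, 0, -0.12], "twist": [0, 0, 0], "fingers": -1}, {"translation": [0, 0, -0.15], "twist": [0, 0, 0], "fingers": -1}]'

```text
time: 5.2
eef_pos: [0.6355, 0.1234, 0.1934]
tcp_rot: [0.6, 0.741, 0.191, -0.233]
contact_force: [-0.5, -0.6, -0.9]
opening: 0.393
finger_force: 60.1
```

Emit:
arm_command --steps '[{"translation": [0, 0, -0.03], "twist": [0, 0, 0], "fingers": -1}, {"translation": [0, 0, -0.05], "twist": [0, 0, 0], "fingers": -1}, {"translation": [0, 0, -0.05], "twist": [0, 0, 0], "fingers": -1}]'

```text
time: 5.58
eef_pos: [0.6403, 0.1027, 0.2241]
tcp_rot: [0.6, 0.741, 0.191, -0.232]
contact_force: [-0.3, 0.0, -1.4]
opening: 0.392
finger_force: 60.1
```

```bash
python3 - <<'E'
from h import *
from plant import *
import cv2
s=get_state();p=s['eef_pos'];R0=Ro.from_quat(s['tcp_rot']).as_matrix()
print(s['time'],p,s['opening'],s['finger_force'],s['contact_force'],s['wrist_torque'],s['qpos'])
a=cv2.resize(read_camera('side')['pixels'][100:340,80:330,::-1],None,fx=1.5,fy=1.5)
b=cv2.resize(read_camera('wrist')['pixels'][:,:,::-1],(480,360))
cv2.imwrite('pics/s4.png',np.hstack([a,b])[:, :800])
# upright: rotate about tool so z = -world z, keep TCP then go to dish
Z=np.array([0,0,-1.]);ang=np.degrees(np.arctan2(-.0,1))
for yaw in(-10,):
    y=np.array([np.cos(np.radians(yaw)),np.sin(np.radians(yaw)),0]);R1=np.c_[np.cross(y,Z),y,Z]
    y2=R0[:,1]*[1,1,0];y2/=np.linalg.norm(y2);Ru=np.c_[np.cross(y2,Z),y2,Z]
    pm=np.array([.57,.05,.26]);print('upright',rel(p,R0,pm,Ru));print('dish',rel(pm,Ru,np.array([.4535,-.083,.26]),R1))
E
```

```text
5.575 [0.64032646 0.10272048 0.22405254] 0.39226159872824684 60.10094042707351 [-0.34299097  0.0207538  -1.3799216 ] [-0.44925783 -0.08621294 -0.03092617] [-0.20719777  0.31912832  1.63414749  0.55766267  1.47696933 -0.55355562]
upright (array([-0.0126, -0.1061, -0.068 ]), array([ 0.0044, -0.5841,  0.0014]))
dish (array([-0.1413, -0.1887,  0.    ]), array([0.    , 0.    , 0.3658]))
```

View pics/s4.png

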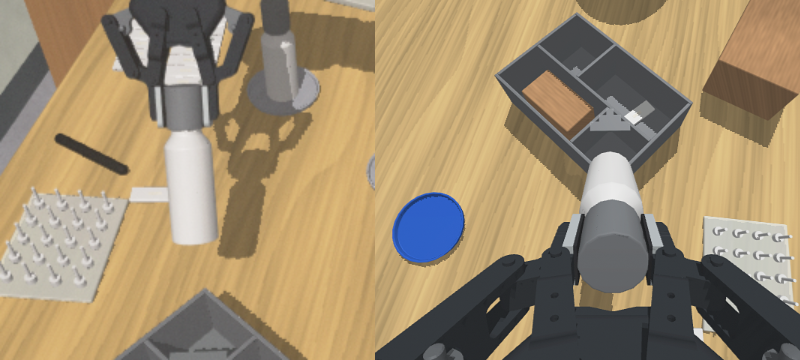

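The bottle is free (side view: foot in the air at about (195,240)) and lined up with the tool. Next I'll turn it upright.

Emit:
arm_command --steps '[{"translation": [-0.0025, -0.021, -0.0136], "twist": [0.001, -0.117, 0], "fingers": -1}, {"translation": [-0.005, -0.042, -0.027], "twist": [0.002, -0.234, 0], "fingers": -1}, {"translation": [-0.0075, -0.064, -0.041], "twist": [0.003, -0.35, 0], "fingers": -1}, {"translation": [-0.01, -0.085, -0.054], "twist": [0.004, -0.467, 0.001], "fingers": -1}, {"translation": [-0.0126, -0.106, -0.068], "twist": [0.0044, -0.584, 0.0014], "fingers": -1}]'

```text
time: 6.3
eef_pos: [0.5681, 0.0512, 0.2578]
tcp_rot: [0.629, 0.777, -0.002, -0.001]
contact_force: [-0.7, 0.2, -1.4]
opening: 0.395
finger_force: 60.2
```

Emit:
arm_command --steps '[{"translation": [0, 0, 0], "twist": [0, 0, 0], "fingers": -1}, {"translation": [0, 0, 0], "twist": [0, 0, 0], "fingers": -1}]'

```text
time: 6.55
eef_pos: [0.5691, 0.0513, 0.2577]
tcp_rot: [0.629, 0.777, -0.0, -0.003]
contact_force: [-0.3, 0.6, -1.0]
opening: 0.394
finger_force: 60.3
```

```bash
cat > d.py <<'E'
from h import *
from plant import *
s=get_state();p=s['eef_pos'];R0=Ro.from_quat(s['tcp_rot']).as_matrix()
print(s['time'],p,s['opening'],s['finger_force'],s['contact_force'])
Z=np.array([0,0,-1.])
y2=R0[:,1]*[1,1,0];y2/=np.linalg.norm(y2);Ru=np.c_[np.cross(y2,Z),y2,Z]
for z in(.2,.13,.106):print(z,rel(p,R0,np.array([.4535,-.083,z]),Ru))
E
python3 d.py
```

```text
6.55 [0.56912114 0.05125376 0.25766009] 0.39358503754229723 60.25231423685909 [-0.32650955  0.56023816 -0.98559905]
0.2 (array([-0.1432, -0.1878,  0.0771]), array([-0.0036, -0.0033, -0.    ]))
0.13 (array([-0.1436, -0.1874,  0.1704]), array([-0.0036, -0.0033, -0.    ]))
0.106 (array([-0.1437, -0.1873,  0.2024]), array([-0.0036, -0.0033, -0.    ]))
```

Emit:
arm_command --steps '[{"translation": [-0.029, -0.038, 0.01], "twist": [0, 0, 0], "fingers": -1}, {"translation": [-0.058, -0.075, 0.02], "twist": [0, 0, 0], "fingers": -1}, {"translation": [-0.086, -0.113, 0.035], "twist": [-0.002, -0.002, 0], "fingers": -1}, {"translation": [-0.115, -0.15, 0.055], "twist": [-0.003, -0.003, 0], "fingers": -1}, {"translation": [-0.143, -0.188, 0.077], "twist": [-0.0036, -0.0033, 0], "fingers": -1}]'

```text
time: 7.18
eef_pos: [0.4531, -0.0845, 0.2001]
tcp_rot: [0.63, 0.777, 0.0, 0.001]
contact_force: [0.2, -0.7, -1.7]
opening: 0.4
finger_force: 60.5
```

Emit:
arm_command --steps '[{"translation": [0, 0, 0.02], "twist": [0, 0, 0], "fingers": -1}, {"translation": [0, 0, 0.05], "twist": [0, 0, 0], "fingers": -1}, {"translation": [0, 0, 0.08], "twist": [0, 0, 0], "fingers": -1}, {"translation": [0, 0, 0.09], "twist": [0, 0, 0], "fingers": -1}, {"translation": [0, 0, 0.09], "twist": [0, 0, 0], "fingers": -1}]'

```text
time: 7.8
eef_pos: [0.4538, -0.0833, 0.1331]
tcp_rot: [0.629, 0.777, -0.0, 0.001]
contact_force: [-0.3, 0.1, -0.6]
opening: 0.394
finger_force: 60.6
```

```bash
python3 d.py; python3 - <<'E'
from h import *
from plant import *
import cv2
p=get_state()['eef_pos']
o=[]
for n,(r,c) in(('side',(90,250)),('top',(190,330))):
    I=read_camera(n)['pixels'][r:r+190,c:c+190,::-1].copy();I=cv2.resize(I,(400,400))
    f=p-[0,0,.104]
    for C,h,rad,col in((f,0,.022,(0,0,255)),(f,.09,.022,(0,0,255)),(np.array([.4535,-.083,.009]),0,.05,(0,255,0))):
        P=np.array([proj(n,C+[rad*np.cos(t),rad*np.sin(t),h]) for t in np.linspace(0,6.283,40)])
        cv2.polylines(I,[((P-(c,r))*400/190).astype(int)],True,col,1)
    o.append(I)
cv2.imwrite('pics/s5.png',np.hstack(o))
E
```

```text
7.8 [ 0.45383446 -0.08329507  0.13311992] 0.39445333909465385 60.62883135120501 [-0.29136022  0.08494057 -0.60053741]
0.2 (array([ 0.0004, -0.0003, -0.0892]), array([ 0.0004,  0.001 , -0.    ]))
0.13 (array([ 0.0005, -0.0004,  0.0042]), array([ 0.0004,  0.001 , -0.    ]))
0.106 (array([ 0.0005, -0.0004,  0.0362]), array([ 0.0004,  0.001 , -0.    ]))
```

View pics/s5.png

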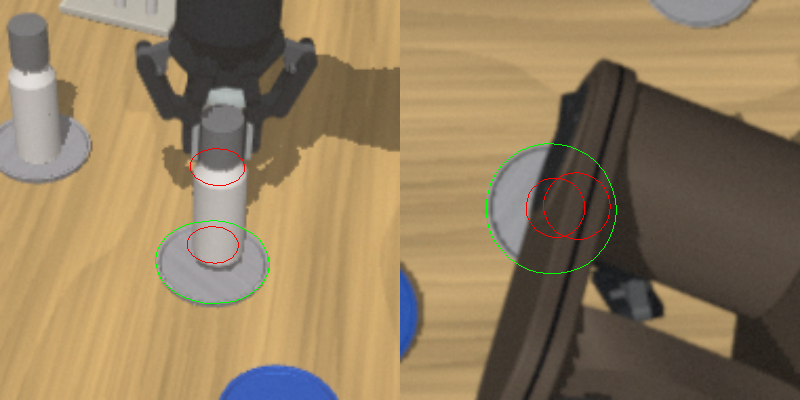

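The bottle hangs upright over the dish, with its foot edge at (217,265) in the crop. I'll lower it gently while watching the force.

Emit:
arm_command --steps '[{"translation": [0, 0, 0.008], "twist": [0, 0, 0], "fingers": -1}, {"translation": [0, 0, 0.016], "twist": [0, 0, 0], "fingers": -1}, {"translation": [0, 0, 0.022], "twist": [0, 0, 0], "fingers": -1}, {"translation": [0, 0, 0.024], "twist": [0, 0, 0], "fingers": -1}, {"translation": [0, 0, 0.024], "twist": [0, 0, 0], "fingers": -1}]'

```text
time: 8.52
eef_pos: [0.4537, -0.0836, 0.1155]
tcp_rot: [0.629, 0.777, -0.0, 0.001]
contact_force: [0.8, -0.4, -1.6]
opening: 0.392
finger_force: 60.6
```

Emit:
arm_command --steps '[{"translation": [0, 0, 0.003], "twist": [0, 0, 0], "fingers": -1}, {"translation": [0, 0, 0.004], "twist": [0, 0, 0], "fingers": -1}, {"translation": [0, 0, 0.004], "twist": [0, 0, 0], "fingers": -1}]'

```text
time: 8.9
eef_pos: [0.4537, -0.0836, 0.1126]
tcp_rot: [0.629, 0.777, -0.0, 0.001]
contact_force: [-0.7, -0.6, -2.2]
opening: 0.394
finger_force: 60.6
```

Emit:
arm_command --steps '[{"translation": [0, 0, 0.002], "twist": [0, 0, 0], "fingers": -1}, {"translation": [0, 0, 0.0025], "twist": [0, 0, 0], "fingers": -1}, {"translation": [0, 0, 0.0025], "twist": [0, 0, 0], "fingers": -1}]'

```text
time: 9.28
eef_pos: [0.4538, -0.0836, 0.1108]
tcp_rot: [0.629, 0.777, -0.0, 0.001]
contact_force: [0.0, 0.3, -1.7]
opening: 0.399
finger_force: 60.7
```

Emit:
arm_command --steps '[{"translation": [0, 0, 0.002], "twist": [0, 0, 0], "fingers": -1}, {"translation": [0, 0, 0.002], "twist": [0, 0, 0], "fingers": -1}]'

```text
time: 9.52
eef_pos: [0.4541, -0.084, 0.1107]
tcp_rot: [0.629, 0.777, -0.0, 0.001]
contact_force: [-2.9, 1.2, 5.5]
opening: 0.392
finger_force: 61.8
```

Emit:
arm_command --steps '[{"translation": [0, 0, 0.002], "twist": [0, 0, 0], "fingers": -1}, {"translation": [0, 0, 0.002], "twist": [0, 0, 0], "fingers": -1}]'

```text
time: 9.78
eef_pos: [0.4544, -0.0843, 0.1107]
tcp_rot: [0.629, 0.777, -0.001, 0.001]
contact_force: [-4.2, 1.5, 12.2]
opening: 0.394
finger_force: 63.1
```

Contact: 12 N at TCP z 0.1107. I'll relax the push slightly and let go.

Emit:
arm_command --steps '[{"translation": [0, 0, -0.003], "twist": [0, 0, 0], "fingers": -1}, {"translation": [0, 0, -0.003], "twist": [0, 0, 0], "fingers": -0.1}, {"translation": [0, 0, -0.003], "twist": [0, 0, 0], "fingers": 0.2}, {"translation": [0, 0, -0.003], "twist": [0, 0, 0], "fingers": 0.7}, {"translation": [0, 0, -0.003], "twist": [0, 0, 0], "fingers": 1}]' --grip_force 20

```text
time: 10.4
eef_pos: [0.4537, -0.0836, 0.1099]
tcp_rot: [0.629, 0.777, -0.0, 0.001]
contact_force: [-0.4, -0.5, 0.1]
opening: 0.983
finger_force: 0.0
```

Emit:
arm_command --steps '[{"translation": [0, 0, 0], "twist": [0, 0, 0], "fingers": 1}, {"translation": [0, 0, 0], "twist": [0, 0, 0], "fingers": 1}, {"translation": [0, 0, 0], "twist": [0, 0, 0], "fingers": 1}]'

```text
time: 10.78
eef_pos: [0.4538, -0.0837, 0.11]
tcp_rot: [0.629, 0.777, -0.0, 0.001]
contact_force: [0.6, -0.1, 0.4]
opening: 1.0
finger_force: 0.0
```

Emit:
arm_command --steps '[{"translation": [0, 0, -0.03], "twist": [0, 0, 0], "fingers": 1}, {"translation": [0, 0, -0.07], "twist": [0, 0, 0], "fingers": 1}, {"translation": [0, 0, -0.13], "twist": [0, 0, 0], "fingers": 1}, {"translation": [0, 0, -0.19], "twist": [0, 0, 0], "fingers": 1}, {"translation": [0, 0, -0.19], "twist": [0, 0, 0], "fingers": 1}]'

```text
time: 11.4
eef_pos: [0.4557, -0.0842, 0.2574]
tcp_rot: [0.629, 0.777, 0.001, 0.006]
contact_force: [-0.6, 0.5, 0.1]
opening: 1.001
finger_force: 0.0
```

```bash
python3 d.py; python3 - <<'E'
from h import *
from plant import *
import cv2
o=[]
n,(r,c)='side',(90,230);I=cv2.resize(read_camera(n)['pixels'][r:r+190,c:c+190,::-1],(400,400))
f=np.array([.4535,-.083,.004])
for h,rad,col in((0,.022,(0,0,255)),(.145,.0175,(0,0,255)),(.005,.05,(0,255,0))):
    P=np.array([proj(n,f+[rad*np.cos(t),rad*np.sin(t),h]) for t in np.linspace(0,6.283,40)])
    cv2.polylines(I,[((P-(c,r))*400/190).astype(int)],True,col,1)
cv2.imwrite('pics/s6.png',np.hstack([I,cv2.resize(read_camera('wrist')['pixels'][:,:,::-1],(400,400))]))
E
```

```text
11.4 [ 0.45572475 -0.08424122  0.25742283] 1.001128028899035 0.0 [-0.63840467  0.47693547  0.14880792]
0.2 (array([ 0.0028, -0.0033,  0.0765]), array([ 0.0088,  0.0075, -0.    ]))
0.13 (array([ 0.0036, -0.0041,  0.1698]), array([ 0.0088,  0.0075, -0.    ]))
0.106 (array([ 0.0038, -0.0044,  0.2018]), array([ 0.0088,  0.0075, -0.    ]))
```

View pics/s6.png

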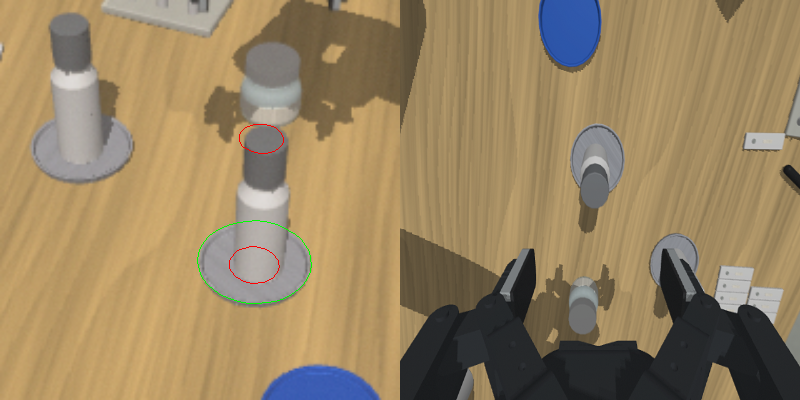

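The bottle stands upright in the middle of the steel dish (crop: foot at about (257,268) against dish centre (254,262)). The gripper is clear and the spare bottle is undisturbed.

```bash
python3 -c "
from plant import *
print(sign_off())"
```

```text
the job is handed in; nothing more can be done
None
```

The jammed bottle was drawn out along its axis and now stands upright, released, near the centre of the steel dish, with the other bottle undisturbed; I handed the job in at about 11.5 s, and the hand-in returned no verdict.

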